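Set the blue air valve to its tab

ROBOT

A 7-joint arm with a two-finger parallel gripper is mounted at the origin on the work surface. World frame = base frame: x ahead of the robot, y to its left, z up, the work surface at z = 0. Lengths are in m, angles in rad, forces in N, time in s.
With the tool pointing down it reaches from about 0.425 to 0.95 m from the base axis. Payload 4.7 kg.
Tool frame: the origin (TCP) lies between the finger pads; the fingertips stand tip_extent ahead of it and the grasp point (between the pads) lies 6 mm ahead of it (tip_extent is the distance from the TCP to the fingertips, in m); z points along the fingers, y is the direction in which the jaws open and shut (so a half turn about z gives the same grasp; the last joint's range is limited). The gripper opens to 87 mm and grips with 3 to 60 N. Pads are 19 mm wide; open, the fingers measure 117 mm over their backs; the gripper's body (75 mm by 190 mm) begins 51 mm behind the grasp point.
Start: joints at [1.275, 0.469, -0.049, 1.532, 0.024, 1.141, -0.082], TCP at [0.178, -0.651, 0.248] pointing down, gripper open.
Joint ranges: [-2.59, 2.59], [-0.33, 1.99], [-1.39, 1.29], [0.1, 2.45], [-1.04, 4.18], [0.21, 1.99], [-2.66, 2.66]. Speed limits (rad/s): [2.57, 2.57, 3.14, 3.14, 3.14, 3.14, 3.14].

INTERFACE

Orientations are given as a 3x3 rotation matrix whose columns are the frame's x, y, z axes.
In Python, from workcell import get_state, snapshot, camera_params, sign_off, spot_in, cut_out, tip_extent gives the robot as it stands. The module is installed in compiled form; this text tells all that it offers.
- The arm moves only by the tool carry_out, never from a script. Its argument "commands" is a list of rows, each an object with "slide": the shift along the tool's x, y, z in mm, a list of three; "dr": the turn, a rotation vector about the tool's x, y, z in rad, a list of three; "fingers": the opening, from 0 (shut) to 1 (fully open). A call has 1 to 12 rows; each row is the pose to reach, as a shift and turn from the pose measured when the call began, along the tool's axes at that moment; what a row does not reach only later rows make up. A row lasts 1/12 s, in which the tool goes at most 41.7 mm and 7.16 degrees, less where a joint would pass 70% of its speed; a pose out of reach is approached as far as the arm can. A call with a gripper value outside its range is refused whole. The fingers move at their own pace and stop on an object; the grip force is fixed at half the most. Time passes only in rows, so rows that repeat a pose let the fingers close. It gives the time, the measured TCP pose, the force and the opening at its end, in the units of the state.
- get_state(): the state, without advancing time (a new reading comes with each control period).
- snapshot(name): name is "scene" or "top" or "wrist"; returns the picture (384x512x3 uint8, red, green, blue); there is no depth.
- camera_params(name): a dict with "mtx" (3x3 intrinsics, pixels), "k1" (the pictures are not rectified: a ray, as slopes to the right and down, at radius r is drawn at 1 + k1 r^2 times it, then the intrinsics apply), "world_to_cam" (4x4, takes a point from world to camera coordinates); the wrist camera has in their place "T_tool_cam" (4x4, takes a point from camera to tool coordinates, whose origin is the TCP and whose axes are the flange's). Camera axes: x right, y down, z forward; pixel columns grow to the right and rows downward; lengths in m; the calibration is good to about 2 mm. A picture is of the moment at which its call begins: read the wrist's pose just before it. camera_params takes no time and is no camera call.
- sign_off(): hands the job in, once; it reports no verdict.
Trained networks look in the newest picture that a camera, given by its name, has taken for a name from the list of things; names that differ only in an ending like _2 or _b are one class to them, and where a whole thing is asked for, a point or a joint stands for the part that bears it (a point fixed in the world has none). Each returns a list of dicts, best first, with "conf" (0 to 1); they miss things now and then, are a little off and sometimes report something else, mostly with a low value. They report only what shows in the picture. A call takes as long as a camera call. They do not tell look-alikes from the thing itself.
- spot_in(query, camera): "bbox" ([centre column, centre row, width, height] in pixels, round what is visible of it).
- cut_out(query, camera): "pixels" (384x512 bool, what is visible of it) and "bbox" ([centre column, centre row, width, height] in pixels, round what is visible of it).
The state is a dict: "time": time; "joint_pos": joint angles; "joint_velocities": joint speeds; "effort": joint torques, N m; "eef_pos": TCP position; "ee_rot": TCP orientation; "force": force on the tool from outside, world axes, zero at the start; "moment": the same for the moment, N m; "finger_gap": finger opening in m.
Only numpy, scipy, OpenCV 4.12 (cv2) and the standard library are available. Lean on these libraries where they do the work, as an engineer would, in place of code of your own. Each camera call takes 0.05 s, during which the arm holds its last target.

TASK

Open the blue-handled air valve on the bench until its lever points at the orange tab on its own dial, then let go of it and leave it there. Leave the red-handled valve as it is.

Things in the scene. Friction and masses are not known exactly. Their poses are not given: they have to be found in the camera images.
- blue_valve_grip (a point): Grip point of the blue lever: on its upright turning axis, 100 mm above the bench. Bar 14 mm wide, white line on top; raised grip 46 mm long centred on the axis, 84 to 112 mm above the bench; low nose (84 to 96 mm) out to 67 mm on one side. x axis: level, along the lever to the nose; z up. Can be gripped across from above; nothing within 100 mm of the axis is higher than the lever.
- blue_valve (a joint): Opening of the blue valve, rad: 0 closed (lever across the pipe), 1.571 fully open (along the pipe), stops at both ends. Grows counter-clockwise seen from above. Friction about 0.12 N m, no spring: stays where left. Starts at 0 to 0.15; the tab stands at 0.6 to 1.3. Its brass body and pipe are bolted down (base plate 170 x 70 mm).
- blue_dial: White round dial, 100 mm across, fixed under the blue lever (top at 65 mm above the bench), with one orange tab, 40 x 12 mm, from 42 to 82 mm from the axis (top at 69 mm). Origin on the valve's axis, 62 mm above the bench; x axis: level, from the axis through the middle of the tab; z up. The lever's x axis must come into line with it.
- red_valve_nose (a point): Point 60 mm from the axis on the nose of the red lever, 90 mm above the bench; x axis along the red lever from its axis to its nose. The red valve is a twin of the blue one with an orange tab of its own; its axis is at least 240 mm from the blue one's. To be left alone.
There are look-alikes about, which are no part of the job. Leave any green or turquoise look-alike of the part that bears blue_valve_grip alone.

How it is judged:
By the outcome, as a careful person would: the job done as asked, in the order asked, and still so for the second after the job is handed in, with the robot touching nothing.
It also fails if it takes over 27 s, if anything falls off the work surface, if the arm or the gripper's body presses on something with over 40 N, if the wrist force passes 120 N, or if a joint passes its speed limit or range.

## Working session

There is one attempt and no reset: what is moved stays moved. The work goes in short steps, Python scripts to look and compute and a tool call to move; the robot and the scene stay as the last step left them, time stands still between calls to the robot, and variables do not carry over. Pictures are saved under pics/ and viewed, and the job is handed in when it is done.

Besides the shell and the picture viewer there is one more tool, called after "Request:" in YAML: its name, and indented under it one key for each argument. carry_out: Moves the arm, as the interface text tells. Its arguments: {"type":"object","properties":{"commands":{"type":"array","items":{"type":"object","properties":{"slide":{"type":"array","items":{"type":"number"}},"dr":{"type":"array","items":{"type":"number"}},"fingers":{"type":"number"}}}}},"required":["commands"]}

```bash
mkdir -p pics; ls; python3 - <<'E'
from workcell import *
import cv2, numpy as np
s=get_state()
print(s, tip_extent if not callable(tip_extent) else tip_extent())
for n in ("scene","top"):
    im=snapshot(n); cv2.imwrite(f"pics/{n}0.png",im[:,:,::-1])
    print(n,camera_params(n))
    for q in ("blue_valve_grip","blue_dial","red_valve_nose"):
        for d in spot_in(q,n): print(q,np.round(d["bbox"],1),round(d["conf"],2))
print(camera_params("wrist"), get_state()["time"])
E
```

```text
pics
{'time': 0.0, 'joint_pos': array([ 1.27507165,  0.46945536, -0.04857391,  1.53371074,  0.02408516,
        1.14102235, -0.0823139 ]), 'joint_velocities': array([ 0.00136886, -0.00024623, -0.0010466 ,  0.00125563, -0.00035817,
       -0.00072043, -0.00029629]), 'effort': array([ 4.62518642e-05, -5.07972014e+01, -8.08142242e-02, -2.36154628e+01,
       -6.13027392e-02,  3.78148688e-02,  1.71712372e-04]), 'eef_pos': array([ 0.17782936, -0.65056518,  0.24648283]), 'ee_rot': array([[ 9.64614784e-01,  2.63662585e-01, -5.99040346e-04],
       [ 2.63663256e-01, -9.64612877e-01,  1.91947780e-03],
       [-7.17475530e-05, -2.00950159e-03, -9.99997978e-01]]), 'force': array([ 0.37693004, -0.30248864, -0.1681684 ]), 'moment': array([ 0.03134685, -0.01761585, -0.0020751 ]), 'finger_gap': 0.0871381191156163} 0.025
scene {'mtx': array([[495.19491794,   0.        , 257.88531326],
       [  0.        , 495.19491794, 191.53911338],
       [  0.        ,   0.        ,   1.        ]]), 'k1': -0.052940652822111474, 'world_to_cam': array([[-0.49047362,  0.87128681, -0.01717363,  0.40420865],
       [
[... 1034 characters left out ...]
30.8  15.3] 0.6
blue_valve_grip [306.5 215.1  32.3  14. ] 0.56
blue_dial [295.2 214.4  27.8  45.9] 0.68
red_valve_nose [153.6 236.   30.8  18.2] 0.52
{'mtx': array([[278.00396769,   0.        , 252.37434815],
       [  0.        , 278.00396769, 192.24451257],
       [  0.        ,   0.        ,   1.        ]]), 'k1': -0.06435573679610862, 'T_tool_cam': array([[ 4.57278403e-04, -9.69712771e-01, -2.44247688e-01,
         6.71243614e-02],
       [ 9.99999423e-01,  6.80917816e-04, -8.31191341e-04,
        -1.59621051e-03],
       [ 9.72329461e-04, -2.44247167e-01,  9.69712522e-01,
        -1.36837203e-01],
       [ 0.00000000e+00,  0.00000000e+00,  0.00000000e+00,
         1.00000000e+00]])} 0.4
```

```bash
python3 - <<'E'
import cv2
a=cv2.imread("pics/top0.png"); b=cv2.imread("pics/scene0.png")
cv2.imwrite("pics/t1.png",cv2.resize(a[90:290,240:440],(800,800),interpolation=cv2.INTER_CUBIC)[:600])
cv2.imwrite("pics/s1.png",cv2.resize(b[80:230,130:330],(800,600),interpolation=cv2.INTER_CUBIC))
E
```

```text
(no output)
```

View pics/top0.png

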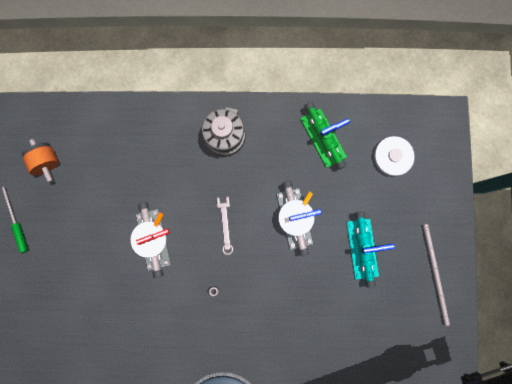

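View pics/scene0.png

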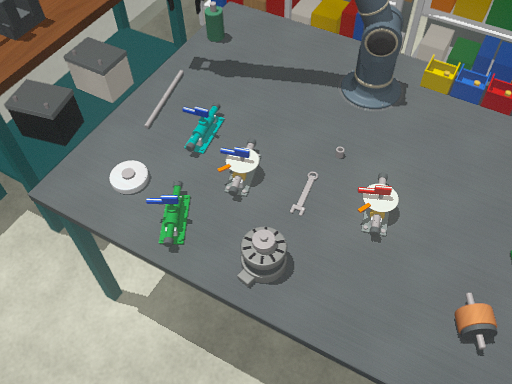

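```bash
true
```

```text
(no output)
```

View pics/s1.png

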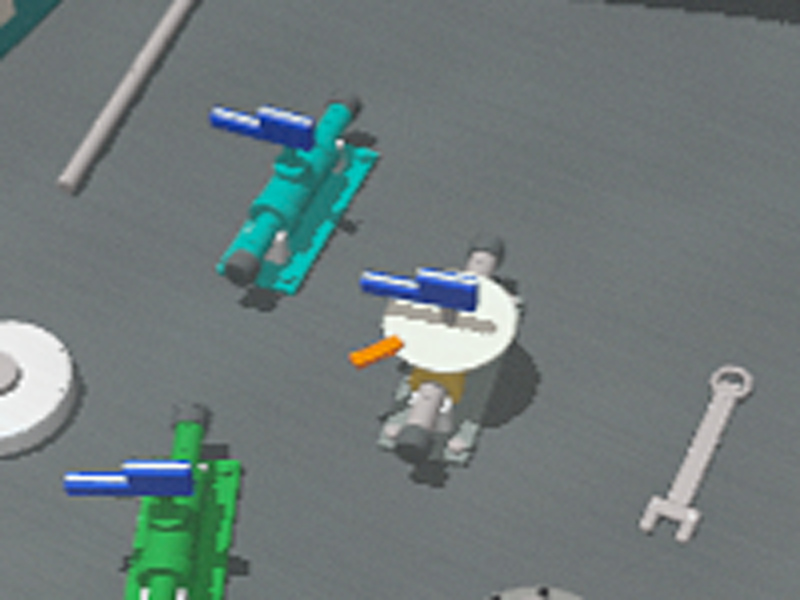

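View pics/t1.png

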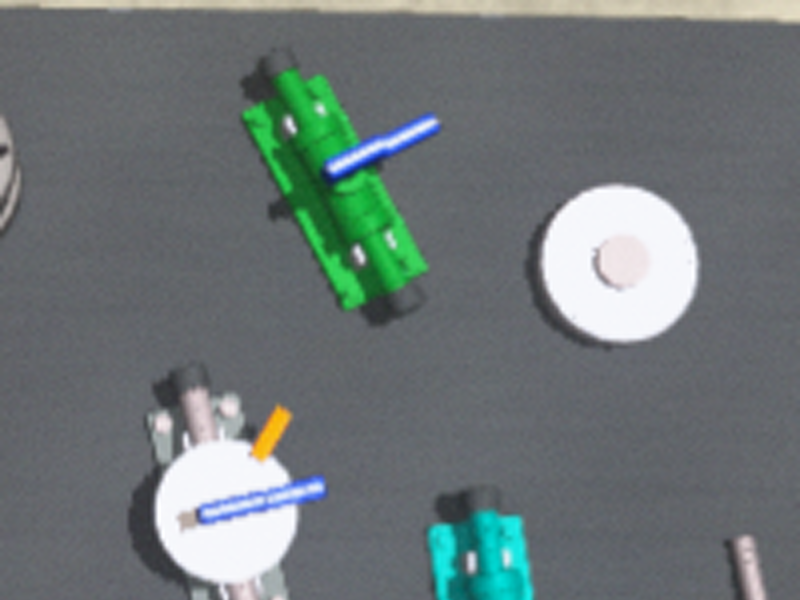

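The top view shows the blue valve at about (297,217), the only one of the three blue levers with a white dial. The others are green (325,135) and turquoise (363,248). The tab is at about (308,198) and the red valve at (150,240).

```bash
cat > h.py <<'E'
import numpy as np, cv2
from workcell import *
def cam_pose(n,s=None):
    c=camera_params(n)
    if n=="wrist":
        T=np.eye(4);T[:3,:3]=s["ee_rot"];T[:3,3]=s["eef_pos"]
        return c,np.linalg.inv(T@c["T_tool_cam"])
    return c,c["world_to_cam"]
def back(n,px,z,s=None):
    c,W=cam_pose(n,s)
    px=np.atleast_2d(np.asarray(px,float))
    u=cv2.undistortPoints(px[:,None],c["mtx"],np.array([c["k1"],0,0,0,0.]))[:,0]
    d=np.c_[u,np.ones(len(u))]@W[:3,:3]
    o=-W[:3,:3].T@W[:3,3]
    t=(z-o[2])/d[:,2]
    return o+t[:,None]*d
def line(pts):
    m=pts.mean(0);_,_,v=np.linalg.svd(pts-m);v=v[0];return m,v
def measure(n,im,box,s=None,tag=""):
    x0,x1,y0,y1=box
    hsv=cv2.cvtColor(im,cv2.COLOR_RGB2HSV)
    roi=np.zeros(im.shape[:2],bool);roi[y0:y1,x0:x1]=1
    H,S,V=[hsv[...,i].astype(int) for i in range(3)]
    org=roi&(H>8)&(H<24)&(S>180)&(V>180)
    blu=roi&(H>105)&(H<130)&(S>100)
    wht=roi&(S<30)&(V>200)
    r={}
    def p(m): yy,xx=np.nonzero(m); return np.c_[xx,yy]
    o=back(n,p(org),.069,s)[:,:2]
    r['tab_c']=o.mean(0); r['tab_axis']=np.degrees(np.arctan2(*line(o)[1][::-1])); r['n']=(org.sum(),blu.sum(),wht.sum())
    # dial outline: hull of white component
    k,l,st,ce=cv2.connectedComponentsWithStats(wht.astype(np.uint8))
    i=1+np.argmax(st[1:,4]); 
    hp=cv2.convexHull(p(l==i).astype(np.int32))[:,0]
    w=back(n,hp,.065,s)[:,:2]
    c,rad=cv2.minEnclosingCircle(w.astype(np.float32)*1000); r['dial_c']=np.array(c)/1000; r['dial_r']=rad
    b=back(n,p(blu),.105,s)[:,:2]; m,v=line(b)
    if v@(b[np.argmax(np.linalg.norm(b-r['dial_c'],axis=1))]-r['dial_c'])<0: v=-v
    q=(b-m)@v
    r['lever_deg']=np.degrees(np.arctan2(v[1],v[0])); r['lever_tail']=m+v*q.min(); r['lever_tip']=m+v*q.max(); r['L']=np.ptp(q)
    r['perp']=np.cross(v,r['dial_c']-m)
    t=r['tab_c']-r['dial_c']; r['tab_deg']=np.degrees(np.arctan2(t[1],t[0])); r['tab_r']=np.linalg.norm(t)
    for k in r: print(tag,k,np.round(r[k],4))
    return r
E
python3 - <<'E'
from h import *
im=cv2.imread("pics/top0.png")[:,:,::-1].copy()
measure("top",im,(270,328,185,245),tag="top")
im=cv2.imread("pics/scene0.png")[:,:,::-1].copy()
measure("scene",im,(215,265,140,182),tag="scene")
E
```

```text
top tab_c [ 0.6162 -0.2343]
top tab_axis 151.4005
top n [ 51  99 962]
top dial_c [ 0.5654 -0.2024]
top dial_r 80.8227
top lever_deg -75.4166
top lever_tail [ 0.5553 -0.1817]
top lever_tip [ 0.5773 -0.2663]
top L 0.0873
top perp 0.0046
top tab_deg -32.1127
top tab_r 0.06
scene tab_c [ 0.6173 -0.2323]
scene tab_axis -31.1097
scene n [ 39 165 425]
scene dial_c [ 0.5609 -0.2025]
scene dial_r 50.8256
scene lever_deg -70.6843
scene lever_tail [ 0.5618 -0.176 ]
scene lever_tip [ 0.5905 -0.258 ]
scene L 0.0868
scene perp -0.0096
scene tab_deg -27.8927
scene tab_r 0.0638
```

Request:
carry_out:
  commands:
    - {"slide": [41, -27, 0], "dr": [0, 0, -0.12], "fingers": 1}
    - {"slide": [82, -55, 0], "dr": [0, 0, -0.24], "fingers": 1}
    - {"slide": [123, -82, 0], "dr": [0, 0, -0.36], "fingers": 1}
    - {"slide": [164, -110, 0], "dr": [0, 0, -0.48], "fingers": 1}
    - {"slide": [205, -137, 0], "dr": [0, 0, -0.6], "fingers": 1}
    - {"slide": [246, -165, 0], "dr": [0, 0, -0.72], "fingers": 1}
    - {"slide": [287, -192, 0], "dr": [0, 0, -0.84], "fingers": 1}
    - {"slide": [328, -220, 0], "dr": [0, 0, -0.96], "fingers": 1}
    - {"slide": [369, -247, 0], "dr": [0, 0, -1.08], "fingers": 1}
    - {"slide": [410, -275, 0], "dr": [0, 0, -1.2], "fingers": 1}
    - {"slide": [451, -302, 0], "dr": [0, 0, -1.32], "fingers": 1}
    - {"slide": [493, -330, 0], "dr": [0, 0, -1.44], "fingers": 1}

```text
time: 1.4
eef_pos: [0.5063, -0.2716, 0.2479]
ee_rot: [[-0.141, 0.99, 0.0], [0.99, 0.141, -0.001], [-0.001, 0.0, -1.0]]
force: [0.4, -0.4, 0.1]
finger_gap: 0.0871
```

```bash
python3 - <<'E'
from h import *
s=get_state()
print(s["time"],s["eef_pos"],s["ee_rot"],s["joint_pos"])
E
```

```text
1.4 [ 0.50628045 -0.27164172  0.24789703] [[-1.41098587e-01  9.89995443e-01  4.59393265e-04]
 [ 9.89995377e-01  1.41098822e-01 -5.26089308e-04]
 [-5.85645866e-04  3.80566750e-04 -9.99999756e-01]] [ 0.8205751   0.35084386 -0.51318127  1.75543295  0.19242039  1.0846283
  0.38472298]
```

Request:
carry_out:
  commands:
    - {"slide": [30, 35, 0], "dr": [0, 0, -0.1], "fingers": 1}
    - {"slide": [60, 70, 0], "dr": [0, 0, -0.1], "fingers": 1}
    - {"slide": [60, 70, 0], "dr": [0, 0, -0.1], "fingers": 1}
    - {"slide": [60, 70, 0], "dr": [0, 0, -0.1], "fingers": 1}

```text
time: 1.73
eef_pos: [0.5696, -0.1975, 0.2482]
ee_rot: [[-0.247, 0.969, 0.002], [0.969, 0.247, 0.002], [0.001, 0.003, -1.0]]
force: [0.4, -0.7, -1.0]
finger_gap: 0.087
```

```bash
python3 - <<'E'
from h import *
s=get_state()
im=snapshot("wrist"); cv2.imwrite("pics/w1.png",im[:,:,::-1])
print(s["time"],s["eef_pos"],np.round(s["ee_rot"],3),s["joint_velocities"].round(2))
np.save("s1.npy",s,allow_pickle=True)
for q in ("blue_valve_grip","blue_dial"):
    for d in spot_in(q,"wrist"): print(q,np.round(d["bbox"],1),round(d["conf"],2))
E
```

```text
1.7333 [ 0.56959623 -0.19745449  0.24818096] [[-0.247  0.969  0.002]
 [ 0.969  0.247  0.002]
 [ 0.001  0.003 -1.   ]] [ 0.06 -0.02  0.07  0.03  0.02  0.02  0.03]
blue_valve_grip [243.4 201.5  14.4  67.6] 0.81
blue_dial [248.  185.1  90.6  93. ] 0.67
```

View pics/w1.png

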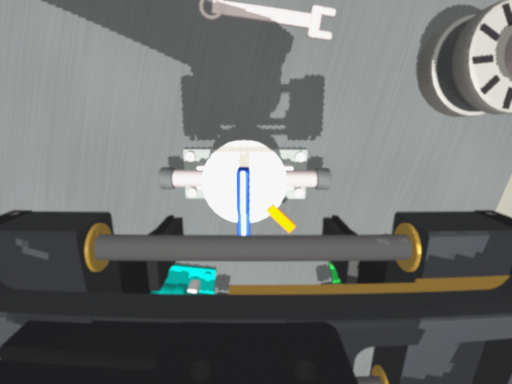

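The wrist view shows the blue lever at columns 238-248, rows 168-235, on a dial centred near (245,181). The tab is at about (281,218), and part of the lever's nose is hidden by the gripper bar.

```bash
sed -i 's/(H<24)&(S>180)/(H<32)\&(S>180)/' h.py; python3 - <<'E'
from h import *
s=np.load("s1.npy",allow_pickle=True).item()
im=cv2.imread("pics/w1.png")[:,:,::-1].copy()
measure("wrist",im,(195,300,135,234),s,"w")
# dial by full hull split
hsv=cv2.cvtColor(im,cv2.COLOR_RGB2HSV)
m=(hsv[...,1]<25)&(hsv[...,2]>235); m[:138]=0;m[236:]=0;m[:,:195]=0;m[:,300:]=0
hp=cv2.convexHull(np.argwhere(m)[:,::-1].astype(np.int32))[:,0]
w=back("wrist",hp,.065,s)[:,:2]
print(cv2.fitEllipse((w*1000).astype(np.float32)))
im2=im.copy(); 
for p in hp: cv2.circle(im2,tuple(int(v) for v in p),1,(255,0,255),-1)
cv2.imwrite("pics/w1c.png",cv2.resize(im2[130:240,190:310],(660,600),interpolation=cv2.INTER_CUBIC)[:,:,::-1])
# line white pixel at lever top ends
E
```

```text
w tab_c [ 0.6151 -0.2307]
w tab_axis -30.5106
w n [ 273  314 6048]
w dial_c [ 0.5631 -0.1918]
w dial_r 67.2176
w lever_deg -75.473
w lever_tail [ 0.5549 -0.1771]
w lever_tip [ 0.5726 -0.2456]
w L 0.0708
w perp 0.0043
w tab_deg -36.8491
w tab_r 0.0649
((567.4476318359375, -205.01112365722656), (112.36705780029297, 137.3480987548828), 123.96564483642578)
```

View pics/w1c.png

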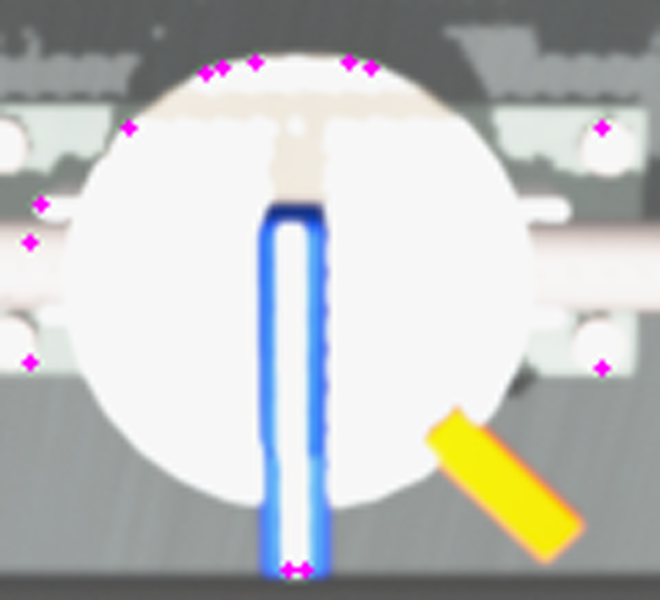

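```bash
python3 - <<'E'
from h import *
s=np.load("s1.npy",allow_pickle=True).item()
P=lambda a: np.array(a,float)/5.455*1+np.array([190,130])-.5
P=lambda a: np.array(a,float)*np.array([120/660,110/600])+np.array([190,130])-.5
d=np.array([[64,285],[532,275],[298,53],[250,507],[345,507],[88,375],[165,465],[128,125],[470,125],[440,470] ])[:9]
w=back("wrist",P(d),.065,s)[:,:2]
A=np.c_[2*w,np.ones(len(w))];x=np.linalg.lstsq(A,(w**2).sum(1),rcond=None)[0]
r=np.sqrt(x[2]+x[:2]@x[:2]);print("dial",x[:2],r,np.linalg.norm(w-x[:2],axis=1)-r)
g=back("wrist",P([[291,216],[291,455]]),.112,s)[:,:2];print("grip",g,g.mean(0),np.linalg.norm(g[1]-g[0]))
v=g[1]-g[0];print(np.degrees(np.arctan2(v[1],v[0])))
n=back("wrist",P([[295,470],[295,570]]),.096,s)[:,:2];print("nose",n)
v=n[1]-g.mean(0);print(np.degrees(np.arctan2(v[1],v[0])))
t=back("wrist",P([[443,423],[565,545]]),.069,s)[:,:2];print("tab",t,np.linalg.norm(t-x[:2],axis=1))
for c in (x[:2],g.mean(0)):
  v=t.mean(0)-c;print(np.degrees(np.arctan2(v[1],v[0])))
E
```

```text
dial [ 0.56134715 -0.20003918] 0.05027816252445575 [ 1.97818795e-04 -4.94136089e-04  1.79928887e-04  6.02753842e-04
  2.63985979e-04 -4.09644062e-04 -5.37190875e-04  3.75349540e-05
  1.46736500e-04]
grip [[ 0.55533821 -0.17700791]
 [ 0.56623738 -0.22134671]] [ 0.56078779 -0.19917731] 0.04565874688740132
-76.18961820337836
nose [[ 0.56852607 -0.22947805]
 [ 0.57367364 -0.25040663]]
-75.88113521122018
tab [[ 0.59836725 -0.2202681 ]
 [ 0.63200963 -0.2410688 ]] [0.04218645 0.08171056]
-29.634710860157806
-30.065453922100374
```

Request:
carry_out:
  commands:
    - {"slide": [0, -9, 0], "dr": [0, 0, 0], "fingers": 1}
    - {"slide": [0, -9, 35], "dr": [0, 0, 0], "fingers": 1}
    - {"slide": [0, -9, 70], "dr": [0, 0, 0], "fingers": 1}
    - {"slide": [0, -9, 95], "dr": [0, 0, 0], "fingers": 1}
    - {"slide": [0, -9, 95], "dr": [0, 0, 0], "fingers": 1}
    - {"slide": [0, -9, 95], "dr": [0, 0, 0], "fingers": 1}

```text
time: 2.38
eef_pos: [0.5556, -0.2079, 0.152]
ee_rot: [[-0.235, 0.972, -0.004], [0.972, 0.235, -0.001], [-0.001, -0.004, -1.0]]
force: [0.8, -0.5, 0.2]
finger_gap: 0.0872
```

```bash
python3 - <<'E'
from h import *
for i in range(2):
    s=get_state(); im=snapshot("wrist")
    print(s["time"],s["eef_pos"],s["ee_rot"][:,0],s["joint_velocities"].round(2))
cv2.imwrite("pics/w2.png",im[:,:,::-1])
E
```

```text
2.3833 [ 0.55555707 -0.20793734  0.15197984] [-2.34632422e-01  9.72084025e-01 -5.23646046e-04] [-0.01 -0.04 -0.03 -0.06 -0.   -0.    0.  ]
2.4333 [ 0.55720353 -0.20775455  0.15371285] [-0.23514369  0.97195772 -0.00237566] [-0.01 -0.02 -0.02 -0.03  0.   -0.   -0.  ]
```

View pics/w2.png

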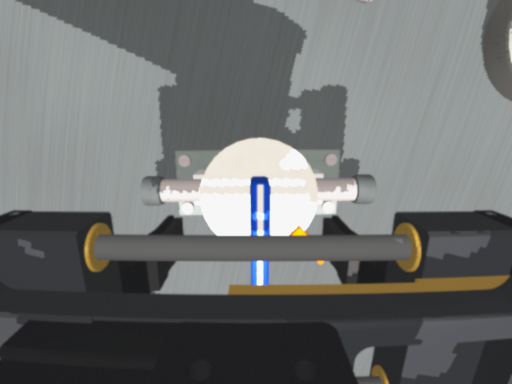

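```bash
python3 - <<'E'
from h import *
s=get_state(); print(s["time"],s["eef_pos"],s["ee_rot"].round(4).tolist())
im=cv2.imread("pics/w2.png")
cv2.imwrite("pics/w2c.png",cv2.resize(im[130:250,190:330],(700,600),interpolation=cv2.INTER_CUBIC))
E
```

```text
2.4833 [ 0.55806629 -0.20748264  0.15457977] [[-0.2356, 0.9718, 0.0021], [0.9718, 0.2356, -0.0029], [-0.0033, 0.0013, -1.0]]
```

View pics/w2c.png

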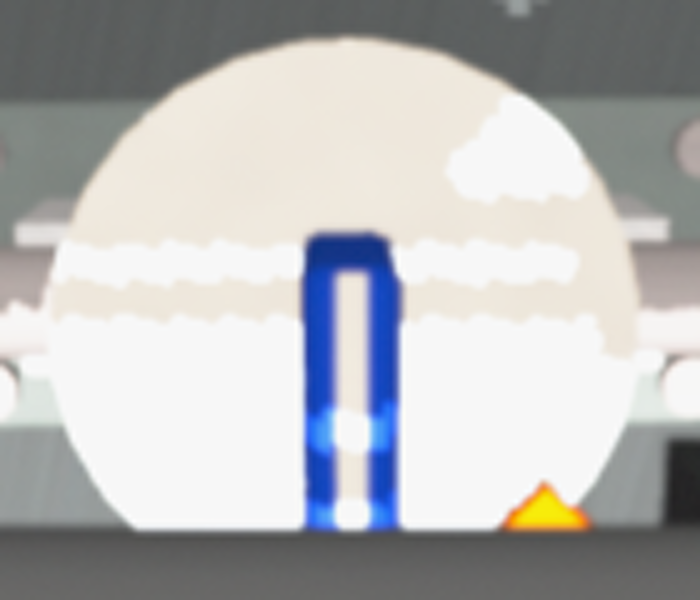

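```bash
python3 - <<'E'
from h import *
now=get_state()
P=lambda a: np.array(a,float)/5+np.array([190,130])-.5
d=np.array([[47,330],[638,330],[347,37],[130,525],[100,160],[590,170],[175,90],[520,95],[620,420]])
# use tool frame relative: pose with pos of 2.4333
s={"ee_rot":now["ee_rot"],"eef_pos":np.array([.5572,-.20775,.1537])}
w=back("wrist",P(d),.065,s)[:,:2]
A=np.c_[2*w,np.ones(len(w))];x=np.linalg.lstsq(A,(w**2).sum(1),rcond=None)[0]
r=np.sqrt(x[2]+x[:2]@x[:2]);print("dial",x[:2],r,np.linalg.norm(w-x[:2],axis=1)-r)
g=back("wrist",P([[351,270],[351,525]]),.112,s)[:,:2];v=g[1]-g[0];v/=np.linalg.norm(v)
print("axis from tail",g[0]+.023*v,np.degrees(np.arctan2(v[1],v[0])))
R=s["ee_rot"]
for c in (x[:2],g[0]+.023*v): print("tool off mm",1000*R.T@np.r_[c-s["eef_pos"][:2],0])
E
```

```text
dial [ 0.56099186 -0.19994033] 0.049774966850042 [-1.35198629e-04  8.53266094e-05  2.19392366e-04  6.70239710e-05
  9.03882984e-05 -2.33872837e-04 -1.23110832e-04  1.47676250e-05
  1.37102133e-05]
axis from tail [ 0.56139495 -0.20056559] -75.96086200648655
tool off mm [ 6.6962142   5.52536354 -0.0145904 ]
tool off mm [ 5.99358448  5.7697673  -0.01196375]
```

Request:
carry_out:
  commands:
    - {"slide": [6, 5, 15], "dr": [0, 0, -0.007], "fingers": 1}
    - {"slide": [6, 5, 30], "dr": [0, 0, -0.007], "fingers": 1}
    - {"slide": [6, 5, 47], "dr": [0, 0, -0.007], "fingers": 1}
    - {"slide": [6, 5, 47], "dr": [0, 0, -0.007], "fingers": 1}
    - {"slide": [6, 5, 47], "dr": [0, 0, -0.007], "fingers": 1}
    - {"slide": [6, 5, 47], "dr": [0, 0, -0.007], "fingers": 1}

```text
time: 2.98
eef_pos: [0.5628, -0.2011, 0.1096]
ee_rot: [[-0.242, 0.97, 0.005], [0.97, 0.242, -0.004], [-0.005, 0.004, -1.0]]
force: [0.6, 0.1, 0.6]
finger_gap: 0.0871
```

```bash
python3 - <<'E'
from h import *
s=get_state(); im=snapshot("wrist"); cv2.imwrite("pics/w3.png",im[:,:,::-1])
s=get_state(); print(s["time"],s["eef_pos"],s["ee_rot"].round(4).tolist(),s["force"],s["joint_pos"].round(3))
R=s["ee_rot"]; print(1000*R.T@(np.array([.561,-.200,.106])-s["eef_pos"]))
E
```

```text
3.0333 [ 0.56281951 -0.2010854   0.1095925 ] [[-0.2421, 0.9702, 0.0053], [0.9702, 0.2421, -0.0041], [-0.0052, 0.0042, -1.0]] [ 0.75002333 -0.32281838 -0.08278699] [ 0.639  0.544 -0.496  1.833  0.34   0.843  0.22 ]
[ 1.51236505 -1.51756331  3.57834626]
```

View pics/w3.png

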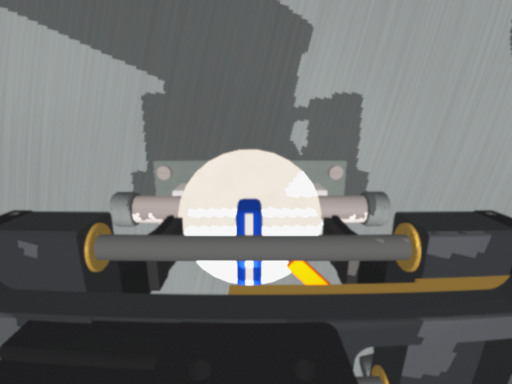

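The lever is centred between the jaws at column 249, about 2 mm off. I'll correct that and grip.

Request:
carry_out:
  commands:
    - {"slide": [1.5, -2, 3.5], "dr": [0, 0, -0.003], "fingers": 1}
    - {"slide": [1.5, -2, 3.5], "dr": [0, 0, -0.003], "fingers": 1}
    - {"slide": [1.5, -2, 3.5], "dr": [0, 0, -0.003], "fingers": 0.3}
    - {"slide": [1.5, -2, 3.5], "dr": [0, 0, -0.003], "fingers": 0}
    - {"slide": [1.5, -2, 3.5], "dr": [0, 0, -0.003], "fingers": 0}
    - {"slide": [1.5, -2, 3.5], "dr": [0, 0, -0.003], "fingers": 0}
    - {"slide": [1.5, -2, 3.5], "dr": [0, 0, -0.003], "fingers": 0}
    - {"slide": [1.5, -2, 3.5], "dr": [0, 0, -0.003], "fingers": 0}
    - {"slide": [1.5, -2, 3.5], "dr": [0, 0, -0.003], "fingers": 0}

```text
time: 3.78
eef_pos: [0.5606, -0.2, 0.106]
ee_rot: [[-0.245, 0.969, 0.005], [0.969, 0.245, -0.004], [-0.005, 0.004, -1.0]]
force: [0.5, 0.1, 0.4]
finger_gap: 0.0482
```

```bash
python3 - <<'E'
from h import *
s=get_state(); print(s["time"],s["eef_pos"],s["ee_rot"].round(4).tolist(),s["force"],s["moment"],s["joint_pos"].round(3),s["finger_gap"])
print(np.degrees(np.arctan2(s["ee_rot"][1,0],s["ee_rot"][0,0])))
E
```

```text
3.7833 [ 0.56056964 -0.20004672  0.10602874] [[-0.245, 0.9695, 0.0053], [0.9695, 0.2451, -0.004], [-0.0052, 0.0041, -1.0]] [0.49511387 0.06977998 0.38662558] [ 0.03208369 -0.08032421  0.03977969] [ 0.638  0.545 -0.495  1.842  0.343  0.834  0.219] 0.04821400809907847
104.18456571817023
```

Fingers are slow, so keep closing.

Request:
carry_out:
  commands:
    - {"slide": [0, 0, 0], "dr": [0, 0, 0], "fingers": 0}
    - {"slide": [0, 0, 0], "dr": [0, 0, 0], "fingers": 0}
    - {"slide": [0, 0, 0], "dr": [0, 0, 0], "fingers": 0}
    - {"slide": [0, 0, 0], "dr": [0, 0, 0], "fingers": 0}
    - {"slide": [0, 0, 0], "dr": [0, 0, 0], "fingers": 0}
    - {"slide": [0, 0, 0], "dr": [0, 0, 0], "fingers": 0}
    - {"slide": [0, 0, 0], "dr": [0, 0, 0], "fingers": 0}
    - {"slide": [0, 0, 0], "dr": [0, 0, 0], "fingers": 0}

```text
time: 4.45
eef_pos: [0.5606, -0.2001, 0.106]
ee_rot: [[-0.245, 0.97, 0.005], [0.97, 0.245, -0.004], [-0.005, 0.004, -1.0]]
force: [-0.5, 0.2, 0.1]
finger_gap: 0.0137
```

Request:
carry_out:
  commands:
    - {"slide": [0, 0, 0], "dr": [0, 0, -0.09], "fingers": 0}
    - {"slide": [0, 0, 0], "dr": [0, 0, -0.18], "fingers": 0}
    - {"slide": [0, 0, 0], "dr": [0, 0, -0.27], "fingers": 0}
    - {"slide": [0, 0, 0], "dr": [0, 0, -0.36], "fingers": 0}
    - {"slide": [0, 0, 0], "dr": [0, 0, -0.45], "fingers": 0}
    - {"slide": [0, 0, 0], "dr": [0, 0, -0.54], "fingers": 0}
    - {"slide": [0, 0, 0], "dr": [0, 0, -0.63], "fingers": 0}
    - {"slide": [0, 0, 0], "dr": [0, 0, -0.7], "fingers": 0}
    - {"slide": [0, 0, 0], "dr": [0, 0, -0.76], "fingers": 0}
    - {"slide": [0, 0, 0], "dr": [0, 0, -0.795], "fingers": 0}
    - {"slide": [0, 0, 0], "dr": [0, 0, -0.795], "fingers": 0}
    - {"slide": [0, 0, 0], "dr": [0, 0, -0.795], "fingers": 0}

```text
time: 5.45
eef_pos: [0.5594, -0.2009, 0.106]
ee_rot: [[-0.863, 0.505, 0.003], [0.505, 0.863, -0.005], [-0.005, -0.003, -1.0]]
force: [-4.1, -2.2, 4.3]
finger_gap: 0.0139
```

```bash
python3 - <<'E'
from h import *
s=get_state(); im=snapshot("wrist"); cv2.imwrite("pics/w4.png",im[:,:,::-1])
s=get_state(); print(s["time"],s["eef_pos"],s["force"],s["moment"],s["joint_pos"].round(3),s["finger_gap"])
print(np.degrees(np.arctan2(s["ee_rot"][1,0],s["ee_rot"][0,0])))
E
```

```text
5.5 [ 0.55937669 -0.20095195  0.10598727] [-4.27450178 -2.11232998  4.55260157] [-0.25998458  0.93283125  0.01386552] [ 0.773  0.594 -0.687  1.835  0.484  0.883  0.896] 0.013884364092435177
149.64519473884803
```

View pics/w4.png

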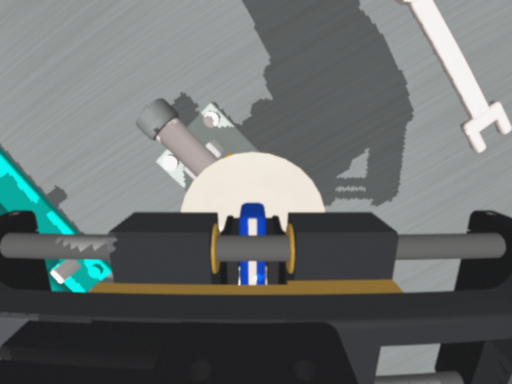

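Request:
carry_out:
  commands:
    - {"slide": [0, 0, 0], "dr": [0, 0, 0], "fingers": 0.8}
    - {"slide": [0, 0, 0], "dr": [0, 0, 0], "fingers": 0.8}
    - {"slide": [0, 0, 0], "dr": [0, 0, 0], "fingers": 0.8}
    - {"slide": [0, 0, 0], "dr": [0, 0, 0], "fingers": 0.8}
    - {"slide": [0, 0, 0], "dr": [0, 0, 0], "fingers": 0.8}
    - {"slide": [0, 0, 0], "dr": [0, 0, 0], "fingers": 0.8}
    - {"slide": [0, 0, -30], "dr": [0, 0, 0], "fingers": 0.8}
    - {"slide": [0, 0, -70], "dr": [0, 0, 0], "fingers": 0.8}
    - {"slide": [20, 0, -110], "dr": [0, 0, 0], "fingers": 0.8}
    - {"slide": [40, 0, -140], "dr": [0, 0, 0], "fingers": 0.8}
    - {"slide": [40, 0, -140], "dr": [0, 0, 0], "fingers": 0.8}
    - {"slide": [40, 0, -140], "dr": [0, 0, 0], "fingers": 0.8}

```text
time: 6.5
eef_pos: [0.5251, -0.1796, 0.248]
ee_rot: [[-0.863, 0.505, 0.007], [0.505, 0.863, -0.008], [-0.01, -0.004, -1.0]]
force: [0.7, -0.9, -0.6]
finger_gap: 0.0693
```

```bash
python3 - <<'E'
from h import *
s=get_state(); im=snapshot("wrist"); s2=get_state(); print(s["eef_pos"],s2["eef_pos"],s["finger_gap"])
im=snapshot("wrist"); np.save("s5.npy",s2,allow_pickle=True); cv2.imwrite("pics/w5.png",im[:,:,::-1])
s=get_state(); print(s["time"],s["eef_pos"],s["ee_rot"].round(4).tolist())
im=snapshot("top");cv2.imwrite("pics/top5.png",im[:,:,::-1])
im=snapshot("scene");cv2.imwrite("pics/scene5.png",im[:,:,::-1])
E
```

```text
[ 0.52512702 -0.1795637   0.24801756] [ 0.52448588 -0.18024912  0.24618391] 0.06927948762212979
6.6 [ 0.52414601 -0.18049615  0.24505825] [[-0.8627, 0.5058, 0.0018], [0.5058, 0.8627, -0.0056], [-0.0043, -0.0039, -1.0]]
```

View pics/w5.png

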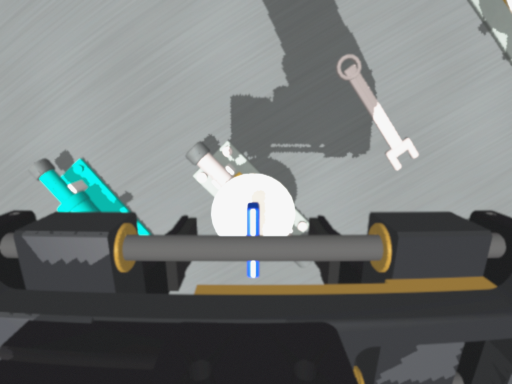

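View pics/top5.png

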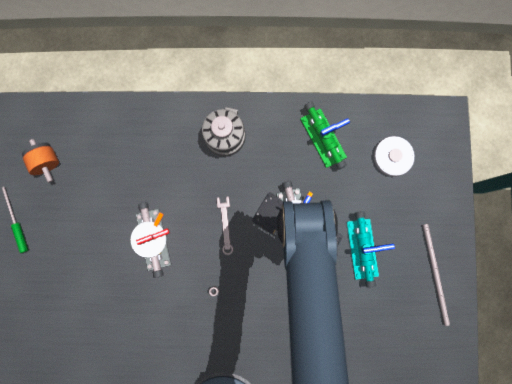

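Request:
carry_out:
  commands:
    - {"slide": [-35, 0, -10], "dr": [0, 0, 0], "fingers": 0.8}
    - {"slide": [-70, 0, -10], "dr": [0, 0, 0], "fingers": 0.8}
    - {"slide": [-105, 0, -10], "dr": [0, 0, 0], "fingers": 0.8}
    - {"slide": [-130, 0, -10], "dr": [0, 0, 0], "fingers": 0.8}
    - {"slide": [-130, 0, -10], "dr": [0, 0, 0], "fingers": 0.8}
    - {"slide": [-130, 0, -10], "dr": [0, 0, 0], "fingers": 0.8}
    - {"slide": [-130, 0, -10], "dr": [0, 0, 0], "fingers": 0.8}

```text
time: 7.28
eef_pos: [0.6355, -0.2453, 0.2527]
ee_rot: [[-0.863, 0.505, -0.003], [0.505, 0.863, -0.002], [0.001, -0.003, -1.0]]
force: [-0.6, 0.7, 0.0]
finger_gap: 0.0698
```

```bash
python3 - <<'E'
from h import *
for i in range(3):
    s=get_state(); im=snapshot("wrist"); print(s["time"],s["eef_pos"])
np.save("s6.npy",s,allow_pickle=True); cv2.imwrite("pics/w6.png",im[:,:,::-1])
for q in ("blue_valve_grip","blue_dial"):
    for d in spot_in(q,"wrist"): print(q,np.round(d["bbox"],1),round(d["conf"],2))
E
```

```text
7.2833 [ 0.63547454 -0.24531249  0.25272415]
7.3333 [ 0.63534173 -0.24517948  0.25340294]
7.3833 [ 0.63533996 -0.24520658  0.25395267]
blue_valve_grip [ 43.4 142.4  57.9  61.5] 0.86
blue_valve_grip [254.3 124.5  13.7  91.1] 0.81
blue_dial [253.7 114.7  89.7 119. ] 0.85
```

View pics/w6.png

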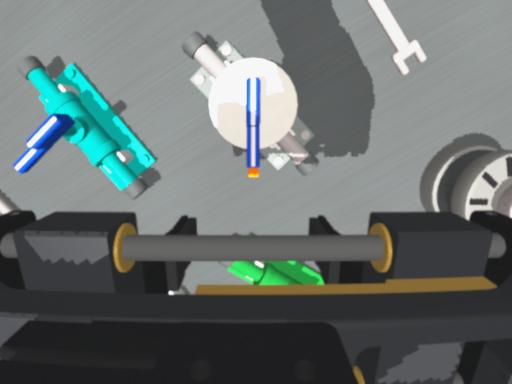

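```bash
python3 - <<'E'
from h import *
im=cv2.imread("pics/w6.png")
cv2.imwrite("pics/w6c.png",cv2.resize(im[55:185,200:310],(660,780),interpolation=cv2.INTER_CUBIC)[180:])
s=np.load("s6.npy",allow_pickle=True).item()
rgb=im[:,:,::-1].copy();hsv=cv2.cvtColor(rgb,cv2.COLOR_RGB2HSV);H,S,V=[hsv[...,i].astype(int) for i in range(3)]
roi=np.zeros(H.shape,bool);roi[50:185,200:310]=1
axis=np.array([.561,-.2])
def ang(m,z,t):
    yy,xx=np.nonzero(m&roi);w=back("wrist",np.c_[xx,yy],z,s)[:,:2];c,v=line(w)
    if v[0]<0:v=-v
    d=w.mean(0)-axis
    print(t,len(w),"cent",w.mean(0).round(4),"line",np.degrees(np.arctan2(v[1],v[0])).round(2),"from axis",np.degrees(np.arctan2(d[1],d[0])).round(2)); return w
o=ang((H>5)&(H<32)&(S>150)&(V>150),.069,"tab"); print(np.linalg.norm(o-axis,axis=1).max())
b=(H>105)&(H<130)&(S>100)
g=b.copy();g[127:]=0; ang(g,.112,"grip")
n=b.copy();n[:132]=0; ang(n,.096,"nose")
wht=(V>190)&(S<40); 
E
```

```text
tab 85 cent [ 0.6276 -0.2382] line 58.35 from axis -29.88
0.08143204323235215
grip 339 cent [ 0.5623 -0.1999] line -30.84 from axis 2.3
nose 264 cent [ 0.6023 -0.2242] line -27.94 from axis -30.36
```

View pics/w6c.png

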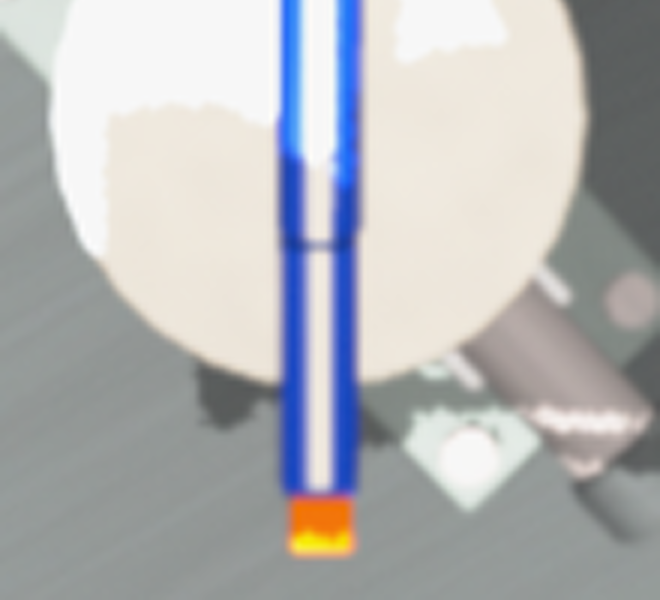

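The close-up shows the nose's centre at crop column 319.5 and the tab end's at 321.5, about 0.3° apart. The gripper is clear of everything, and red looks unchanged in the top view.

```bash
python3 - <<'E'
from workcell import *
s=get_state(); print(s["time"],s["force"],abs(s["joint_velocities"]).max()); print(sign_off())
E
```

```text
7.5333 [-0.28692264  0.28158119  0.01541067] 0.007640054361107532
the job is handed in; nothing more can be done
None
```

I gripped the blue lever on its axis, turned it about 45.5° counter-clockwise until it pointed at its orange tab, let go and lifted clear. I handed the job in at 7.5 s.

- **Alignment:** in the last wrist picture the nose lies over the tab. The nose centre points at -30.4° and the visible tab end at -29.9°, about 0.5° apart. A hand reading of the same picture gave 0.3°. The blue-pixel line fits scattered more (-30.8° for the grip, -27.9° for the nose), and I gave them less weight because of the white line and highlights.
- **Other checks:** the gripper was clear, with almost no force on it and the arm at rest. The red valve and the green and turquoise look-alikes look unchanged in the top picture taken after letting go. I judged that by eye and did not measure it.

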